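# Load the vial carrier and push it round the bend to the reading stop

## Robot

A 6-joint arm with a two-finger parallel gripper is mounted at the origin on a cart in front of the work surface, level with it; the furniture and walls round the work are solid. World frame = base frame: x ahead of the robot, y to its left, z up, the work surface at z = 0. Lengths are in m, angles in rad, forces in N, time in s.
With the tool pointing down it reaches from about 0.3 to 0.825 m from the base axis. Payload 5.4 kg.
Tool frame: the origin (TCP) lies at the very end of the fingers, on their centre line; the grasp point (between the pads) lies 19 mm behind it (manip.grip_point_offset is the distance from the TCP to the grasp point, in m); z points along the fingers, y is the line along which they close (so a half turn about z gives the same grasp; the last joint's range is limited). The gripper opens to 92 mm and grips with 3 to 60 N. Pads are 20 mm wide; open, the fingers measure 128 mm over their backs; the gripper's body (75 mm by 189 mm) begins 69 mm behind the grasp point.
Start: joints at [-1.415, 0.158, 1.597, -0, 1.386, -0.21], TCP at [0.206, -0.537, 0.215] pointing down, gripper open.
Joint ranges: [-2.91, 2.91], [-0.94, 2.29], [0.18, 2.7], [-1.29, 4.43], [0.17, 2.64], [-3, 3]. Speed limits (rad/s): [2.57, 2.57, 3.14, 3.14, 3.14, 3.14].

## Interface

Orientations are given as a unit quaternion [w, x, y, z].
In Python, from bench import manip gives the robot as it stands. The module is installed in compiled form; this text tells all that it offers.
- The arm moves only by the shell command python3 -m crank 'ROWS' [FORCE]. ROWS is text: rows parted by semicolons, each of 5 numbers parted by spaces: the shift along the tool's x, y, z in m, then the turn about the tool's z in degrees, then the opening, from 0 (shut) to 1 (fully open). In form: dx dy dz twist grip; .... A call has 1 to 5 rows; each row is the pose to reach, as a shift and turn from the pose commanded when the call began, along the tool's axes at that moment; what a row does not reach only later rows make up. A row lasts 1/10 s, in which the tool goes at most 50 mm and 8.59 degrees, less where a joint would pass 70% of its speed; a pose out of reach is approached as far as the arm can. A call with a gripper value outside its range is refused whole. The fingers move at their own pace and stop on an object; FORCE is the grip in N (left out, the last holds). Time passes only in rows, so rows that repeat a pose let the fingers close. It gives the time, the measured TCP pose, the force, the opening and the grip force at its end, in the units of the state.
- manip.get_state(): the state, without advancing time (a new reading comes with each control period).
- manip.get_image(name): name is "scene" or "top" or "wrist"; returns (picture, depth): 384x512x3 uint8, blue, green, red; 384x512 float32, m along the optical axis (not along the pixel's ray), 0 where there is no reading.
- manip.camera_model(name): a dict with "mtx" (3x3 intrinsics, pixels), "xyz" and "orientation" of the camera in the world; the wrist camera has in their place "T_tool_cam" (4x4, takes a point from camera to tool coordinates, whose origin is the TCP and whose axes are the flange's). Camera axes: x right, y up, looking along -z (the intrinsics and any distortion apply to the point x, -y, -z); pixel columns grow to the right and rows downward; lengths in m; the calibration is good to about 2 mm. The wrist camera is an equidistant fisheye: a pixel r from the principal point sees the ray r / f radians off the axis. A picture is of the moment at which its call begins: read the wrist's pose just before it. camera_model takes no time and is no camera call.
- manip.job_done(): hands the job in; it is judged then, once.
Trained networks look in the newest picture that a camera, given by its name, has taken for a name from the list of things; names that differ only in an ending like _2 or _b are one class to them, and where a whole thing is asked for, a point or a joint stands for the part that bears it (a point fixed in the world has none). Each returns a list of dicts, best first, with "confidence" (0 to 1); they miss things now and then, are a little off and sometimes report something else, mostly with a low value. They report only what shows in the picture. A call takes as long as a camera call.
- manip.find_in(name, camera): "extent" ([left, top, right, bottom] in pixels, round what is visible of it).
- manip.trace(name, camera): "mask" (384x512 bool, what is visible of it) and "extent" ([left, top, right, bottom] in pixels, round what is visible of it).
- manip.landmark_of(name, camera): "centre" ([column, row] in pixels: a listed point, or the origin of a listed thing).
The state is a dict: "time": time; "joint_positions": joint angles; "joint_velocities": joint speeds; "tau": joint torques, N m; "tool_pos": TCP position; "tcp_rot": TCP orientation; "ft_force": force on the tool from outside, world axes, zero at the start; "moment": the same for the moment, N m; "gripper_width": finger opening in m; "grasp_force": force on a finger pad.
Only numpy, scipy, OpenCV 4.12 (cv2) and the standard library are available. Lean on these libraries where they do the work, as an engineer would, in place of code of your own. Each camera call takes 0.05 s, during which the arm holds its last target. There are 200 camera calls.

## Task

Stand the blue-capped vial upright in the socket of the orange carrier, then push the loaded carrier along the guide rails, round the bend and up to the blue end bracket. The black sprung buffer there is set differently every time, so feel for it: press the carrier against it until the buffer has plainly given, about half of its travel or a little more, then let go and leave the carrier standing at it. Keep the carrier down on the track all the way and never force it against the rails or ram the buffer.

Things in the scene. Friction and masses are not known exactly. Their poses are not given: they have to be found in the camera images.
- track: Fixed L-shaped track, white plate on feet, its top at z=14 mm; origin at table level. Two aluminium rails, tops at z=26 mm, 54 mm apart inside, 5 mm thick. The centre line runs from the open end (x=-90, y=-140 mm) along +y to (-90, 20), round a quarter circle of radius 70 mm about (-20, 20) to (-20, 90), then along +x at y=90 mm to the bracket. All in its own frame, z up.
- bracket: Blue upright block (16 x 66 x 40 mm) fixed across the far end of the track; origin at its foot centre, axes as the track's. A black buffer pad (26 mm wide, 18 mm high, centre 18 mm above the plate) sticks out to -x; its face stands somewhere from 48 to 93 mm in front of the origin (set anew each time, not reported). It is sprung: gives 6 mm at 2 N per mm, then is solid.
- carrier_center (a point): Centre (half-way up) of the loose orange round carrier, 50 mm diameter, 34 mm high, 0.11 to 0.23 kg, standing on the track plate between the rails of the lane along y; its z axis is up. Its top stands 22 mm above the rails. In its top is a round socket 21.6 mm wide, 22 mm deep, centred. It is slippery (friction about 0.25); move it slowly (under 0.06 m/s), for it knocks against the rails, and push it with 12 N at most.
- vial_center (a point): Centre (half-way up) of the loose vial with the blue cap, a cylinder 17 to 18 mm wide, 66 mm high, standing upright on the table at first; z axis up. Standing in the socket its centre is 28 mm above the carrier's centre and 44 mm of it stick out above the carrier's top.

How it is judged:
By the outcome, as a careful person would: the job done as asked, in the order asked, and still so for the second after the job is handed in, with the robot touching nothing.
It also fails if it takes over 72 s, if anything falls off the work surface, if the arm or the gripper's body presses on something with over 40 N, if the wrist force passes 120 N, or if a joint passes its speed limit or range.

## Working session

There is one attempt and no reset: what is moved stays moved. The work goes in short steps, Python scripts to look and compute and a shell command to move; the robot and the scene stay as the last step left them, time stands still between calls to the robot, and variables do not carry over. Pictures are saved under pics/ and viewed, at most 10 in all, crops included, and the job is handed in when it is done.

```bash
mkdir -p pics
cat > h.py <<'E'
import numpy as np, cv2
from bench import manip
from scipy.spatial.transform import Rotation as R
def rot(q): return R.from_quat([q[1],q[2],q[3],q[0]]).as_matrix()
def ray_pt(cam,u,v,z=None,d=None):
    m=manip.camera_model(cam);K=np.array(m['mtx']);dist=m.get('dist',m.get('distortion'))
    p=cv2.undistortPoints(np.array([[[u,v]]],float),K,None if dist is None else np.array(dist,float))[0,0]
    r=rot(m['orientation'])@np.array([p[0],-p[1],-1]);o=np.array(m['xyz'])
    return o+r*(d if d is not None else (z-o[2])/r[2])
E
python3 - <<'E'
from h import *
s=manip.get_state();print(s)
for c in('top','scene'):
    im,d=manip.get_image(c);cv2.imwrite(f'pics/{c}0.png',im);np.save(f'{c}d.npy',d)
    m=manip.camera_model(c);print(c,m)
    for n,z in(('track',0),('bracket',.014),('carrier_center',.031),('vial_center',.033)):
        l=manip.landmark_of(n,c)[:2]
        for e in l: print(n,np.round(e['centre']),round(e['confidence'],2),np.round(ray_pt(c,*e['centre'],z=z),4))
print(manip.camera_model('wrist'))
E
```

```text
{'time': 0.0, 'joint_positions': array([-1.41511417e+00,  1.59042500e-01,  1.59821837e+00, -2.12440869e-05,
        1.38616740e+00, -2.10086455e-01]), 'joint_velocities': array([-0.00125751, -0.00049361, -0.00178043, -0.00075576,  0.00011037,
        0.00032466]), 'tau': array([-5.46841420e-04, -3.85569477e+01, -3.22112203e+01,  7.02176057e-02,
        3.78897123e-02, -1.54397849e-04]), 'tool_pos': array([ 0.20554234, -0.53634999,  0.21362953]), 'tcp_rot': array([-9.17755480e-04,  9.83322455e-01,  1.81868379e-01,  1.45274976e-05]), 'ft_force': array([ 0.08470844, -0.24824956, -0.03262816]), 'moment': array([-0.0013896 ,  0.04454307,  0.00226764]), 'grasp_force': 0.0, 'gripper_width': 0.09185643068001938}
top {'mtx': array([[445.07870726,   0.        , 256.64769001],
       [  0.        , 445.07870726, 184.87662376],
       [  0.        ,   0.        ,   1.        ]]), 'xyz': array([ 0.52606125, -0.00130296,  0.88845814]), 'orientation': array([-0.70296284, -0.0219196 ,  0.02419266,  0.71047695])}
track [270. 206.] 0.85 [ 0.5418 -0.0299  0.    ]
bracket [216. 139.] 0.81 [0.6745 0.075 
[... 450 characters left out ...]
424 -0.0359  0.    ]
bracket [278. 158.] 0.64 [0.6768 0.08   0.014 ]
carrier_center [231. 248.] 0.89 [ 0.4548 -0.1273  0.031 ]
vial_center [300. 251.] 0.65 [ 0.5769 -0.196   0.033 ]
{'mtx': array([[297.31863964,   0.        , 258.47653227],
       [  0.        , 297.31863964, 192.0800015 ],
       [  0.        ,   0.        ,   1.        ]]), 'T_tool_cam': array([[-8.60134676e-05,  9.67161337e-01,  2.54163216e-01,
         7.11537617e-02],
       [ 9.99999957e-01,  1.15403443e-05,  2.94504021e-04,
        -7.75265489e-04],
       [ 2.81899772e-04,  2.54163230e-01, -9.67161296e-01,
        -1.70742750e-01],
       [ 0.00000000e+00,  0.00000000e+00,  0.00000000e+00,
         1.00000000e+00]])}
```

View pics/top0.png

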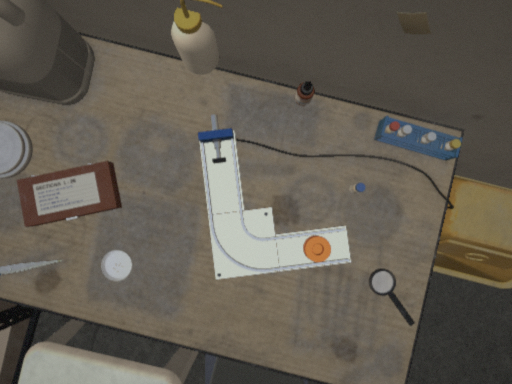

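View pics/scene0.png

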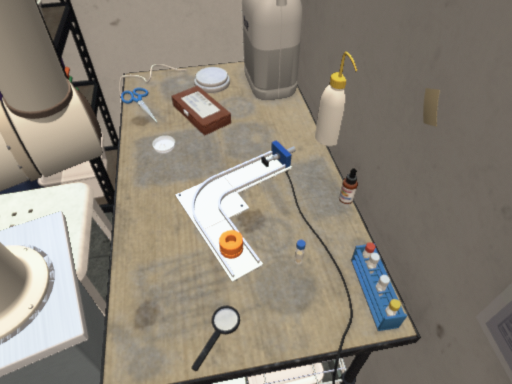

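The top view shows the vial cap at (360,188), the carrier at (317,248), the bracket at (216,134) and the buffer pad near (219,158). The track's lane 1 runs to the left and its lane 2 upward, which is world +y and then +x.

Run:
```python
from h import *
im=cv2.imread('pics/top0.png');d=np.load('topd.npy')
hsv=cv2.cvtColor(im,cv2.COLOR_BGR2HSV)
def comp(mask,seed,win=40):
    n,l,st,c=cv2.connectedComponentsWithStats(mask.astype(np.uint8))
    k=np.argmin([np.hypot(*(c[i]-seed))+(1e3 if st[i,4]<8 else 0) for i in range(1,n)])+1
    return l==k
h,s,v=[hsv[...,i].astype(int) for i in range(3)]
o=comp((h<20)&(s>150),(317,248)); b=comp((h>100)&(h<125)&(s>120),(360,188)); br=comp((h>100)&(h<125)&(s>120),(216,134))
for n,m,z in(('carrier',o,.048),('vial',b,.066),('bracket',br,.054)):
    ys,xs=np.nonzero(m); e=cv2.minAreaRect(np.c_[xs,ys].astype(np.float32)); (cx,cy)=e[0]
    print(n,m.sum(),e,ray_pt('top',cx,cy,z=z).round(4),'depthz',np.round(np.median([ray_pt('top',x,y,d=d[y,x])[2] for x,y in zip(xs,ys)]),4))
    if n=='bracket':print([ray_pt('top',*p,z=z)[:2].round(4) for p in cv2.boxPoints(e)])
# plate: white mask
w=comp((s<45)&(v>140),(230,230)); w=cv2.morphologyEx(w.astype(np.uint8),cv2.MORPH_CLOSE,np.ones((5,5)))
cnt=max(cv2.findContours(w,cv2.RETR_EXTERNAL,cv2.CHAIN_APPROX_NONE)[0],key=cv2.contourArea)
ap=cv2.approxPolyDP(cnt,4,True)[:,0]
for p in ap: print('plate',p,ray_pt('top',*p,z=.014)[:2].round(4))
k=v<60
ys,xs=np.nonzero(k[145:175,200:240]);print('pad',np.c_[xs+200,ys+145].tolist())
big=cv2.resize(im[100:290,180:380],None,fx=3,fy=3,interpolation=cv2.INTER_CUBIC);cv2.imwrite('pics/crop.png',big)
```

```text
carrier 498 ((316.60003662109375, 248.30001831054688), (25.491174697875977, 23.25510597229004), 26.56505012512207) [ 0.4606 -0.1155  0.048 ] depthz 0.0474
vial 8 ((362.32354736328125, 187.20590209960938), (1.697749376296997, 4.123105525970459), 14.03624439239502) [ 0.5734 -0.1999  0.066 ] depthz 0.0665
bracket 276 ((215.16998291015625, 134.68997192382812), (8.7681245803833, 32.951175689697266), 81.8698959350586) [0.6765 0.0732 0.054 ] depthz 0.0541
[array([0.6807, 0.1052]), array([0.689 , 0.0434]), array([0.6724, 0.0412]), array([0.6641, 0.1029])]
plate [199 142] [0.6695 0.1088]
plate [216 279] [0.4009 0.0765]
plate [350 262] [ 0.4307 -0.1847]
plate [345 226] [ 0.5006 -0.1766]
plate [276 234] [ 0.4865 -0.0412]
plate [271 207] [ 0.5394 -0.0321]
plate [243 209] [0.536  0.0229]
plate [233 131] [0.6908 0.0414]
plate [234 138] [0.6768 0.0395]
plate [222 141] [0.671  0.0633]
plate [219 149] [0.6551 0.0693]
pad [[220, 158], [223, 158], [224, 158], [215, 159], [216, 159], [217, 159], [218, 159], [219, 159], [220, 159], [221, 159], [222, 159], [223, 159], [224, 159], [213, 160], [214, 160], [215, 160], [216, 160], [217, 160], [218, 160], [219, 160], [220, 160], [221, 160], [222, 160], [223, 160], [224, 160], [214, 161], [215, 161], [216, 161], [217, 161], [218, 161], [219, 161], [220, 161], [221, 161], [222, 161]]
```

View pics/crop.png

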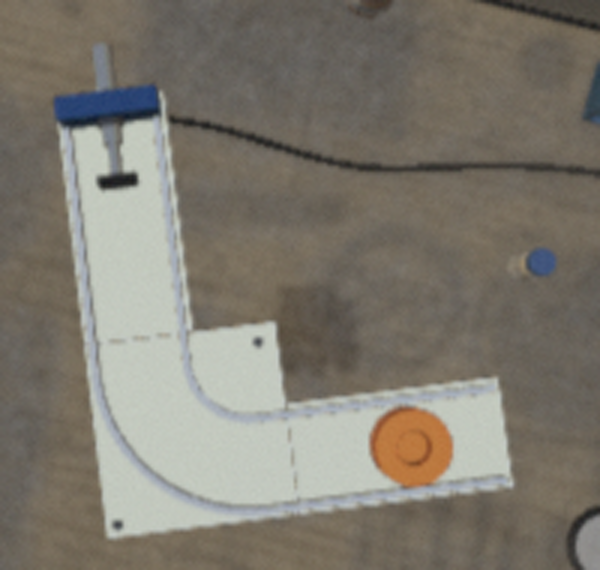

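The crop puts the cap at (541,263), which is full-image (360.3,187.7), and the carrier in its lane with the socket empty. From these the track yaw is about 6.8° and its origin about (0.539,-0.033). The pad face is about 54 mm in front of the bracket. I'll move to above the vial now.

```bash
cat >> h.py <<'E'
YAW=np.radians(6.8); ORG=np.array([.5388,-.0334])
def tr(x,y): c,s=np.cos(YAW),np.sin(YAW); return ORG+np.array([c*x-s*y,s*x+c*y])
def inv(p): c,s=np.cos(YAW),np.sin(YAW); q=np.array(p)[:2]-ORG; return np.array([c*q[0]+s*q[1],-s*q[0]+c*q[1]])
def psi(s=None):
    r=rot((s or manip.get_state())['tcp_rot']); return np.degrees(np.arctan2(r[1,0],r[0,0]))
def go(t,yaw=None,s=None):
    "shift in tool axes and twist from the measured pose to world target"
    s=s or manip.get_state(); r=rot(s['tcp_rot']); d=r.T@(np.array(t)-s['tool_pos'])
    tw=0 if yaw is None else -((yaw-psi(s)+180)%360-180)
    return d.round(4),round(tw,1)
def wpix(u,v,z,s):
    "wrist pixel -> world at height z"
    m=manip.camera_model('wrist');K=np.array(m['mtx']);T=np.array(m['T_tool_cam'])
    a=np.array([(u-K[0,2])/K[0,0],(v-K[1,2])/K[1,1]]);th=np.hypot(*a)
    k=np.array([np.sin(th)*a[0]/th,-np.sin(th)*a[1]/th,-np.cos(th)]) if th>1e-9 else np.array([0,0,-1.])
    r=rot(s['tcp_rot']);o=r@T[:3,3]+s['tool_pos'];k=r@T[:3,:3]@k
    return o+k*(z-o[2])/k[2]
E
python3 -m crank '0.045 -0.018 0 -8 1;0.09 -0.036 -0.005 -16 1;0.135 -0.054 -0.01 -24 1;0.18 -0.072 -0.015 -32 1;0.225 -0.09 -0.02 -40 1'
python3 -c "
from h import *
print(go([.573,-.196,.13],96.8))"
```

```text
time: 1.0
tool_pos: [0.3847, -0.371, 0.235]
tcp_rot: [0.0, 0.86, 0.51, 0.0]
ft_force: [0.5, -0.8, 0.5]
gripper_width: 0.0918
grasp_force: 0.0
(array([0.244 , 0.0809, 0.105 ]), np.float64(-35.5))
```

```bash
python3 -m crank '0.047 0.015 0.02 -8 1;0.094 0.03 0.04 -16 1;0.14 0.046 0.06 -24 1;0.187 0.062 0.08 -32 1;0.234 0.078 0.1 -35.5 1'
cat >> h.py <<'E'
def wblob(kind,z,n=None):
    s=manip.get_state(); im,d=manip.get_image('wrist')
    if n: cv2.imwrite(f'pics/{n}.png',im)
    h,sa,v=[cv2.cvtColor(im,cv2.COLOR_BGR2HSV)[...,i].astype(int) for i in range(3)]
    m=((h<20)&(sa>150)) if kind=='o' else ((h>100)&(h<125)&(sa>120))
    N,l,st,c=cv2.connectedComponentsWithStats(m.astype(np.uint8))
    return s,im,[(c[i].round(1),st[i].tolist(),wpix(*c[i],z,s).round(4)) for i in range(1,N) if st[i,4]>60]
E
python3 -c "
from h import *
s,im,b=wblob('b',.066,'w1');print(s['tool_pos'],psi(s))
for x in b:print(x)
print([(e['centre'],e['confidence'],wpix(*e['centre'],.033,s)) for e in manip.landmark_of('vial_center','wrist')[:2]])"
```

```text
time: 1.5
tool_pos: [0.5556, -0.2143, 0.1401]
tcp_rot: [0.0, 0.665, 0.747, 0.0]
ft_force: [-0.1, -0.2, -0.1]
gripper_width: 0.0922
grasp_force: 0.0
[ 0.55556642 -0.21430409  0.14012142] 96.70610247369756
(array([287.1, 177.9]), [282, 172, 11, 13, 91], array([ 0.5769, -0.1915,  0.066 ]))
(array([365.4, 226.1]), [357, 220, 18, 14, 124], array([ 0.6562, -0.2275,  0.066 ]))
(array([376.9, 233. ]), [371, 227, 15, 13, 91], array([ 0.6698, -0.2333,  0.066 ]))
(array([335.3, 275.6]), [324, 262, 22, 23, 256], array([ 0.6381, -0.2812,  0.066 ]))
(array([316. , 325.3]), [305, 312, 29, 30, 339], array([ 0.6321, -0.3448,  0.066 ]))
[([280.7, 173.8], 0.69, array([ 0.57429873, -0.19491459,  0.033     ]))]
```

View pics/w1.png

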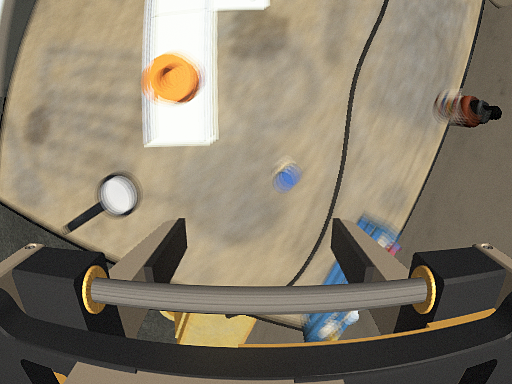

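The image is motion-blurred. It shows the vial cap at (287,178), the carrier at (172,78), and the rack to the right of the right finger. I'll close the fingers partly, go to just above the vial and look again.

```bash
python3 -c "
from h import *
print(go([.575,-.194,.085],96.8))"
python3 -m crank '0.009 0.011 0.025 0 0.5;0.018 0.021 0.05 0 0.5;0.018 0.021 0.05 0 0.5;0.018 0.021 0.05 0 0.5;0.018 0.021 0.05 0 0.5'
python3 -c "
from h import *
s,im,b=wblob('b',.066);print(s['tool_pos'],psi(s))
for x in b:
  if x[0][1]<260: print(x, go([*x[2][:2],.030],96.8,s))
print([(e['confidence'],wpix(*e['centre'],.033,s)) for e in manip.landmark_of('vial_center','wrist')[:2]])
s,im,b=wblob('o',.048)
for x in b:print(x,inv(x[2]))"
```

```text
(array([0.0139, 0.0216, 0.0522]), np.float64(0.0))
time: 2.1
tool_pos: [0.5736, -0.197, 0.0926]
tcp_rot: [0.001, 0.667, 0.745, 0.0]
ft_force: [0.3, 0.0, 0.8]
gripper_width: 0.054
grasp_force: 0.0
[ 0.57360533 -0.19701854  0.09256884] 96.40061346835441
(array([259.3, 217.5]), [248, 204, 24, 27, 469], array([ 0.5737, -0.1953,  0.066 ])) (array([0.0018, 0.0002, 0.0626]), np.float64(-0.4))
[(0.89, array([ 0.57386488, -0.19559522,  0.033     ]))]
(array([128.5,  96.5]), [96, 66, 67, 61, 3271], array([ 0.4652, -0.1179,  0.048 ])) [-0.0830874  -0.07519105]
(array([479.1, 126.7]), [471, 107, 25, 38, 433], array([ 0.7585, -0.1007,  0.048 ])) [ 0.21018594 -0.09283993]
(array([457.5, 125.4]), [454, 115, 8, 22, 86], array([ 0.7324, -0.105 ,  0.048 ])) [ 0.1837604  -0.09401934]
(array([160.7, 295.6]), [153, 271, 18, 52, 383], array([ 0.495 , -0.2871,  0.048 ])) [-0.07353098 -0.24672926]
(array([357.4, 297.4]), [347, 271, 18, 52, 340], array([ 0.6718, -0.2697,  0.048 ])) [ 0.10408555 -0.25038548]
(array([330. , 336.8]), [152, 321, 295, 26, 1375], array([ 0.657 , -0.3184,  0.048 ])) [ 0.08362339 -0.29699052]
```

```bash
python3 -m crank '0.001 0 0.02 0 0.5;0.002 0 0.04 0 0.5;0.002 0 0.062 0 0.5;0.002 0 0.062 0 0.5;0.002 0 0.062 0 0.15' 12
python3 -m crank '0 0 0 0 0.1;0 0 0 0 0;0 0 0 0 0;0 0 0 0 0;0 0 0 0 0' 12
```

```text
time: 2.75
tool_pos: [0.573, -0.1939, 0.0294]
tcp_rot: [0.0, 0.666, 0.746, 0.0]
ft_force: [0.7, -0.4, -0.1]
gripper_width: 0.0402
grasp_force: 0.0
time: 3.25
tool_pos: [0.5737, -0.194, 0.0298]
tcp_rot: [0.001, 0.666, 0.746, 0.0]
ft_force: [-0.2, 0.0, 5.6]
gripper_width: 0.017
grasp_force: 12.0
```

```bash
python3 -m crank '0 0 -0.02 0 0;0 0 -0.045 0 0;0 0 -0.07 0 0;0 0 -0.08 0 0;0 0 -0.08 0 0'
python3 -c "
from h import *
s=manip.get_state();print(s['tool_pos'],go([.463,-.116,.11],96.8,s))"
```

```text
time: 3.75
tool_pos: [0.5737, -0.194, 0.11]
tcp_rot: [0.001, 0.666, 0.746, 0.0]
ft_force: [-0.5, 0.1, -0.7]
gripper_width: 0.0169
grasp_force: 12.0
[ 0.57374311 -0.19401122  0.10998149] (array([ 0.09  , -0.1013, -0.0004]), np.float64(-0.3))
```

```bash
python3 -m crank '0.01 -0.025 0 0 0;0.02 -0.05 0 0 0;0.035 -0.08 0 0 0;0.05 -0.101 0 0 0;0.05 -0.101 0 0 0'
python3 -m crank '0 0 0 0 0;0 0 0 0 0'
cat > look.py <<'E'
from h import *
import sys
s,im,b=wblob('o',.048,sys.argv[1]);print(s['tool_pos'],psi(s),s['ft_force'].round(1))
b=[x for x in b if x[1][4]>1500]
for x in b:print(x,inv(x[2]))
l=[e for e in manip.landmark_of('carrier_center','wrist')[:1]]
for e in l:p=wpix(*e['centre'],.031,s);print('net',e,p,inv(p))
# rim circle in world: contour points of the orange blob, back-projected at top height, hull, enclosing circle
h,sa,v=[cv2.cvtColor(im,cv2.COLOR_BGR2HSV)[...,i].astype(int) for i in range(3)]
s,im2,bb=wblob('b',.066)
print('vial blobs',[(x[0],x[1]) for x in bb if x[0][1]<260])
E
python3 look.py w2
```

```text
time: 4.25
tool_pos: [0.4632, -0.1528, 0.106]
tcp_rot: [-0.003, 0.666, 0.746, -0.0]
ft_force: [1.1, 0.8, -1.0]
gripper_width: 0.0172
grasp_force: 12.0
time: 4.45
tool_pos: [0.4674, -0.1556, 0.1083]
tcp_rot: [-0.0, 0.666, 0.746, 0.0]
ft_force: [-0.1, 0.3, -0.1]
gripper_width: 0.0172
grasp_force: 12.0
[ 0.46739783 -0.15557879  0.10828647] 96.45212602374521 [-0.1  0.3 -0.1]
(array([253.8, 156.8]), [223, 126, 62, 62, 2917], array([ 0.4589, -0.1163,  0.048 ])) [-0.08915363 -0.07285636]
(array([284.4, 339.2]), [102, 328, 300, 19, 1523], array([ 0.5096, -0.2961,  0.048 ])) [-0.06009932 -0.25739464]
net {'centre': [253.2, 155.9], 'confidence': 0.82} [ 0.45831592 -0.11802346  0.031     ] [-0.08993767 -0.07449855]
vial blobs [(array([488.8,  21.2]), [470, 0, 35, 42, 1040])]
```

View pics/w2.png

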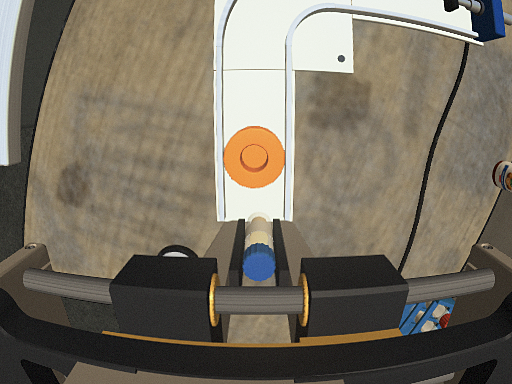

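The image shows the carrier top centred at (254,157) with its socket at (254,156). The held vial has its bottom near (259,214) and its cap at (258,262). I'll compare the vial bottom with the TCP in the same camera.

```bash
python3 -c "
from h import *
s=manip.get_state();r=rot(s['tcp_rot']);t=s['tool_pos']
f=lambda u,v,z:(r.T@(wpix(u,v,z,s)-t)).round(4)
zb=t[2]-.030
print('vial bottom far edge (expect dx~+.0088):',[f(259,v,zb)[:2] for v in (210,212,214,216)])
print('cap',f(258.5,262,zb+.066))
im=cv2.imread('pics/w2.png');print(cv2.imwrite('pics/w2c.png',cv2.resize(im[110:300,200:320],None,fx=3.1,fy=3.1,interpolation=cv2.INTER_CUBIC)))
print('sock rim',f(254,156,.048),go([.4589,-.1163,.11],96.8,s))
h,sa,v=[cv2.cvtColor(im,cv2.COLOR_BGR2HSV)[...,i].astype(int) for i in range(3)]
m=((h<20)&(sa>150)).astype(np.uint8)
c=max(cv2.findContours(m[:205],0,1)[0],key=cv2.contourArea)[:,0]
P=np.array([f(*p,.048)[:2] for p in c],np.float32);print('circle',cv2.minEnclosingCircle(P))"
```

```text
vial bottom far edge (expect dx~+.0088): [array([0.0062, 0.    ]), array([0.0047, 0.    ]), array([0.0032, 0.    ]), array([0.0017, 0.    ])]
cap [-0.0002 -0.0003 -0.036 ]
True
sock rim [ 0.0405 -0.0039  0.0606] (array([ 0.04  , -0.0041, -0.0014]), np.float64(-0.3))
circle ((0.03982752934098244, -0.003963703755289316), 0.02469397522509098)
```

View pics/w2c.png

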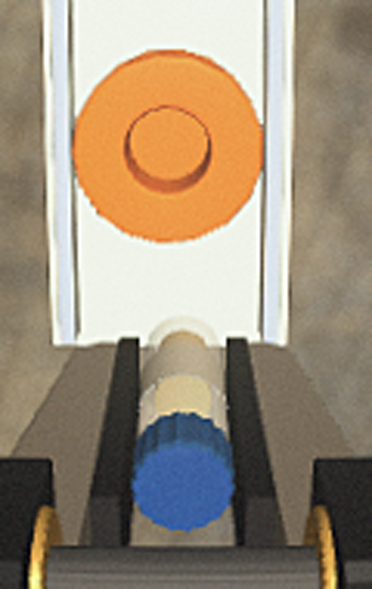

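```bash
python3 -c "
from h import *
s=manip.get_state();r=rot(s['tcp_rot']);t=s['tool_pos']
f=lambda u,v,z:(r.T@(wpix(u,v,z,s)-t)).round(4)[:2]
zb=t[2]-.030
for v in (280,281,282):print('cap near edge',f(259,v,zb+.066))
for u in (242.9,275.2):print('cap sides',f(u,266.5,zb+.066))
for u in (246.5,270.5):print('bottom sides',f(u,219,zb))"
```

```text
cap near edge [-0.011  -0.0001]
cap near edge [-0.0117 -0.0001]
cap near edge [-0.0123 -0.0001]
cap sides [-0.0029 -0.0084]
cap sides [-0.0029  0.0082]
bottom sides [-0.0006 -0.009 ]
bottom sides [-0.0006  0.0083]
```

```bash
python3 -m crank '0.015 -0.001 0 -0.3 0;0.03 -0.003 0 -0.3 0;0.0432 -0.0039 0 -0.3 0;0.0432 -0.0039 0 -0.3 0;0.0432 -0.0039 0.015 -0.3 0'
python3 -m crank '0 0 0.004 0 0;0 0 0.008 0 0;0 0 0.012 0 0;0 0 0.016 0 0;0 0 0.020 0 0'
python3 -c "
from h import *
s=manip.get_state();print(s['ft_force'],s['moment'],s['tool_pos'],inv(s['tool_pos']))"
```

```text
time: 5.1
tool_pos: [0.4598, -0.1129, 0.0954]
tcp_rot: [0.002, 0.664, 0.748, 0.0]
ft_force: [0.2, -1.3, -0.7]
gripper_width: 0.0171
grasp_force: 12.0
time: 5.6
tool_pos: [0.4583, -0.1129, 0.0735]
tcp_rot: [0.0, 0.664, 0.747, 0.0]
ft_force: [0.8, -0.7, -0.6]
gripper_width: 0.017
grasp_force: 12.0
[ 0.83624257 -0.71785854 -0.60214753] [-0.01600748 -0.09185578  0.03733949] [ 0.45828249 -0.11289324  0.07353825] [-0.08936342 -0.06940045]
```

```bash
python3 -m crank '0 0 0.004 0 0;0 0 0.008 0 0;0 0 0.012 0 0;0 0 0.015 0 0;0 0 0.0165 0 0'
python3 -m crank '0 0 0 0 0;0 0 0 0 0.15;0 0 0 0 0.25;0 0 0 0 0.35;0 0 0 0 0.45'
```

```text
time: 6.1
tool_pos: [0.458, -0.1127, 0.0568]
tcp_rot: [-0.0, 0.664, 0.748, -0.0]
ft_force: [-0.1, 0.2, -0.1]
gripper_width: 0.0163
grasp_force: 12.0
time: 6.6
tool_pos: [0.4583, -0.1128, 0.0573]
tcp_rot: [0.0, 0.664, 0.748, 0.0]
ft_force: [-0.8, 1.0, -0.4]
gripper_width: 0.0369
grasp_force: 0.0
```

```bash
python3 -m crank '0 0 0 0 0.45;-0.012 0 0 0 0.45;-0.025 0 0 0 0.45;-0.038 0 0 0 0.4;-0.047 0 0 0 0.33'
python3 -m crank '0 0 0 0 0.33;0 0 0 0 0.33;0 0 0.01 0 0.33;0 0 0.02 0 0.33;0 0 0.026 0 0.33'
python3 look.py w3
python3 -c "
from h import *
s=manip.get_state();print(inv(s['tool_pos']),s['gripper_width'],s['tool_pos'])"
```

```text
time: 7.1
tool_pos: [0.464, -0.1612, 0.0573]
tcp_rot: [0.0, 0.665, 0.747, -0.0]
ft_force: [-0.7, -0.1, 0.7]
gripper_width: 0.0312
grasp_force: 0.0
time: 7.6
tool_pos: [0.4627, -0.1585, 0.0295]
tcp_rot: [-0.001, 0.664, 0.748, -0.0]
ft_force: [0.4, -0.1, -0.2]
gripper_width: 0.0303
grasp_force: 0.0
[ 0.46273138 -0.15847829  0.02948839] 96.78520512256878 [ 0.4 -0.1 -0.2]
(array([260.9, 165.9]), [216, 126, 91, 92, 4316], array([ 0.4582, -0.1126,  0.048 ])) [-0.08941061 -0.06909951]
net {'centre': [258.9, 168.4], 'confidence': 0.67} [ 0.45769292 -0.11705426  0.031     ] [-0.09044153 -0.0734624 ]
vial blobs [(array([261.9, 193.4]), [240, 173, 45, 42, 1374])]
[-0.09006472 -0.1155539 ] 0.03017303927947541 [ 0.46305088 -0.15880505  0.03026534]
```

View pics/w3.png

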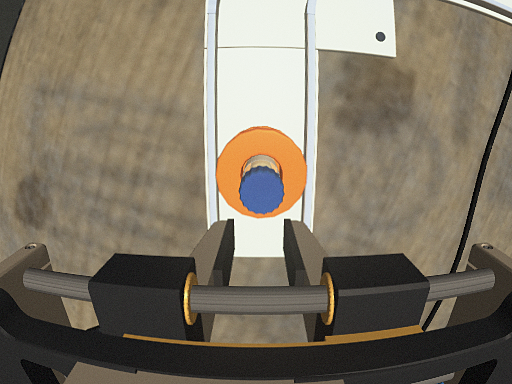

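The vial stands in the socket, with its cap at (262,193). The carrier's extent is centred at (261,172) and the fingers are behind it above the rails. The bend's start seam is at row 48. I'll check the track fit, then start pushing.

```bash
python3 -c "
from h import *
s=manip.get_state()
print('seam y~20',inv(wpix(260,47.5,.014,s)).round(4),'in rails x -117/-63',inv(wpix(217,100,.026,s)).round(4),inv(wpix(306,100,.026,s)).round(4))"
python3 -m crank '0.003 0 0 0 0.33;0.006 0 0 0 0.33;0.009 0 0 0 0.33;0.012 0 0 0 0.33;0.016 0 0 0 0.33'
python3 -m crank '0.004 0 0 0 0.33;0.008 0 0 0 0.33;0.012 0 0 0 0.33;0.016 0 0 0 0.33;0.02 0 0 0 0.33'
python3 -c "
from h import *
s,im,b=wblob('o',.048)
print(inv(s['tool_pos']),psi(s),s['ft_force'],s['gripper_width'],[(inv(wpix(x[1][0]+x[1][2]/2,x[1][1]+x[1][3]/2,.048,s))) for x in b if x[1][4]>2500])"
```

```text
seam y~20 [-0.0895  0.0002] in rails x -117/-63 [-0.1146 -0.0339] [-0.0626 -0.0338]
time: 8.25
tool_pos: [0.462, -0.1435, 0.0314]
tcp_rot: [0.0, 0.664, 0.748, -0.0]
ft_force: [0.2, -0.1, -0.8]
gripper_width: 0.0308
grasp_force: 0.4
time: 8.75
tool_pos: [0.4594, -0.1233, 0.0312]
tcp_rot: [0.0, 0.664, 0.748, 0.0]
ft_force: [-0.5, -0.8, 0.6]
gripper_width: 0.0305
grasp_force: 0.4
[-0.08948726 -0.07989077] 96.76150866615197 [-0.53551556 -0.8362697   0.58584916] 0.030515127969198086 [array([-0.08980605, -0.04656566])]
```

```bash
python3 -m crank '0.0045 0 0 0 0.33;0.009 0 0 0 0.33;0.0135 0 0 0 0.33;0.018 0 0 0 0.33;0.0225 0 0 0 0.33'
python3 -m crank '0.0045 0 0 0 0.33;0.009 0 0 0 0.33;0.0135 0 0 0 0.33;0.018 0 0 0 0.33;0.0225 0 0 0 0.33'
cat > chk.py <<'E'
from h import *
s,im,b=wblob('o',.048)
print('tcp',inv(s['tool_pos']).round(4),round(s['tool_pos'][2],4),'heading',round(psi(s)-6.8,1),'F',s['ft_force'].round(1),'w',round(s['gripper_width'],4))
for x in b:
    if x[1][4]>2000 and x[1][3]>60:
        p=wpix(x[1][0]+x[1][2]/2,x[1][1]+x[1][3]/2,.048,s);r=rot(s['tcp_rot'])
        print('carrier',inv(p).round(4),'in tool',(r.T@(p-s['tool_pos'])).round(4)[:2],x[1])
E
python3 chk.py
```

```text
time: 9.3
tool_pos: [0.4567, -0.1009, 0.0311]
tcp_rot: [-0.0, 0.664, 0.748, 0.0]
ft_force: [-0.3, -0.8, 0.1]
gripper_width: 0.0304
grasp_force: 0.4
time: 9.8
tool_pos: [0.4541, -0.0786, 0.0311]
tcp_rot: [0.0, 0.664, 0.748, 0.0]
ft_force: [0.1, -0.6, -0.2]
gripper_width: 0.0304
grasp_force: 0.3
tcp [-0.0895 -0.0348] 0.0311 heading 90.0 F [ 0.1 -0.6 -0.2] w 0.0304
carrier [-0.0898 -0.0015] in tool [ 0.0333 -0.0003] [214, 144, 89, 90, 4208]
```

```bash
python3 -m crank '0.0045 0 0 0 0.33;0.009 0 0 0 0.33;0.0135 0 0 0 0.33;0.018 0 0 0 0.33;0.0215 0 0 0 0.33'
python3 -m crank '0.0045 -0.0019 0 3.6 0.33;0.009 -0.0036 0 7.2 0.33;0.0137 -0.0049 0 10.8 0.33;0.0185 -0.006 0 14.4 0.33;0.0233 -0.0068 0 18 0.33'
python3 chk.py
```

```text
time: 10.35
tool_pos: [0.4516, -0.0572, 0.0312]
tcp_rot: [0.0, 0.664, 0.748, 0.0]
ft_force: [-0.3, -0.9, 0.5]
gripper_width: 0.0305
grasp_force: 0.4
time: 10.85
tool_pos: [0.442, -0.035, 0.0312]
tcp_rot: [0.0, 0.774, 0.633, -0.0]
ft_force: [0.5, 0.6, 0.5]
gripper_width: 0.0304
grasp_force: 0.4
tcp [-0.0963  0.0099] 0.0312 heading 71.8 F [0.5 0.6 0.5] w 0.0304
carrier [-0.0866  0.0413] in tool [ 0.0329 -0.0006] [214, 144, 89, 91, 4184]
```

```bash
python3 -m crank '0.0045 -0.0019 0 3.6 0.33;0.009 -0.0036 0 7.2 0.33;0.0137 -0.0049 0 10.8 0.33;0.0185 -0.006 0 14.4 0.33;0.0233 -0.0068 0 18 0.33'
python3 -m crank '0.0045 -0.0019 0 3.6 0.33;0.009 -0.0036 0 7.2 0.33;0.0137 -0.0049 0 10.8 0.33;0.0185 -0.006 0 14.4 0.33;0.0233 -0.0068 0 18 0.33'
python3 chk.py
```

```text
time: 11.4
tool_pos: [0.4399, -0.0109, 0.0311]
tcp_rot: [-0.0, 0.863, 0.505, -0.0]
ft_force: [0.2, -0.4, 0.8]
gripper_width: 0.0306
grasp_force: 0.4
time: 11.9
tool_pos: [0.4453, 0.0128, 0.0311]
tcp_rot: [-0.0, 0.931, 0.364, -0.0]
ft_force: [-0.3, -0.2, 0.4]
gripper_width: 0.0309
grasp_force: 0.4
tcp [-0.0874  0.0569] 0.0311 heading 35.9 F [-0.3 -0.2  0.4] w 0.0309
carrier [-0.0614  0.0768] in tool [ 0.0327 -0.0008] [214, 144, 89, 90, 4163]
```

```bash
python3 -m crank '0.0045 -0.0019 0 3.6 0.33;0.009 -0.0036 0 7.2 0.33;0.0137 -0.0049 0 10.8 0.33;0.0185 -0.006 0 14.4 0.33;0.0233 -0.0068 0 18 0.33'
python3 -m crank '0.0045 -0.0019 0 3.6 0.33;0.009 -0.0036 0 7.2 0.33;0.0137 -0.0049 0 10.8 0.33;0.0185 -0.006 0 14.4 0.33;0.0233 -0.0068 0 18 0.33'
cat >> chk.py <<'E'
cv2.imwrite('pics/last.png',im)
E
python3 chk.py
```

```text
time: 12.45
tool_pos: [0.4577, 0.0335, 0.031]
tcp_rot: [-0.0, 0.977, 0.214, -0.0]
ft_force: [-0.7, -0.6, 0.6]
gripper_width: 0.0306
grasp_force: 0.4
time: 12.95
tool_pos: [0.476, 0.0495, 0.031]
tcp_rot: [-0.0, 0.998, 0.059, -0.0]
ft_force: [-0.4, 0.4, 0.6]
gripper_width: 0.0304
grasp_force: 0.4
tcp [-0.0526  0.0897] 0.031 heading -0.1 F [-0.4  0.4  0.6] w 0.0304
carrier [-0.0206  0.0904] in tool [ 0.032  -0.0007] [214, 144, 89, 91, 4123]
```

View pics/last.png

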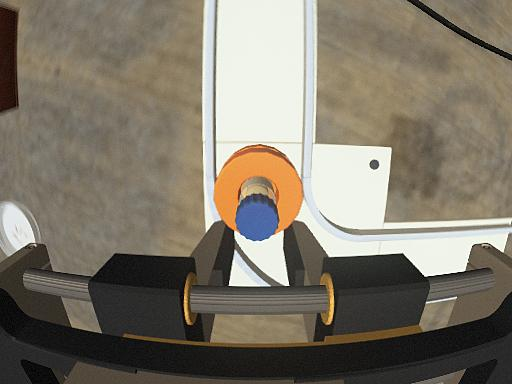

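The carrier is through the bend with its top centred at (258,190), the vial upright and the heading straight. The pad isn't in view yet, so I'll advance 45 mm and measure it.

```bash
python3 -m crank '0.0045 0 0 0 0.33;0.009 0 0 0 0.33;0.0135 0 0 0 0.33;0.018 0 0 0 0.33;0.0225 0 0 0 0.33'
python3 -m crank '0.0045 0 0 0 0.33;0.009 0 0 0 0.33;0.0135 0 0 0 0.33;0.018 0 0 0 0.33;0.0225 0 0 0 0.33'
python3 chk.py
python3 -c "
from h import *
print('pad from top',[inv(ray_pt('top',218,v,z=.041)) for v in (161,162)])"
```

```text
time: 13.5
tool_pos: [0.4989, 0.0519, 0.0311]
tcp_rot: [-0.0, 0.998, 0.059, -0.0]
ft_force: [-0.9, -0.7, 0.2]
gripper_width: 0.0302
grasp_force: 0.3
time: 14.0
tool_pos: [0.5213, 0.0547, 0.0311]
tcp_rot: [-0.0, 0.998, 0.059, -0.0]
ft_force: [-1.1, -0.3, -0.4]
gripper_width: 0.0303
grasp_force: 0.3
tcp [-0.007   0.0895] 0.0311 heading -0.0 F [-1.1 -0.3 -0.4] w 0.0303
carrier [0.025  0.0903] in tool [ 0.0319 -0.0007] [214, 144, 89, 91, 4116]
pad from top [array([0.10069918, 0.09128378]), array([0.09878897, 0.09152138])]
```

View pics/last.png

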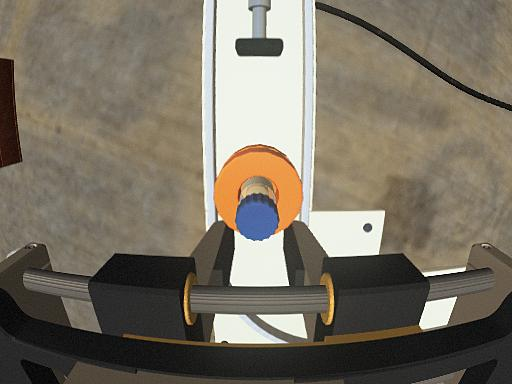

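The image shows the pad at about (259,46), with its lower edge near row 55. The carrier and vial are standing well.

```bash
python3 -c "
from h import *
s=manip.get_state();im=cv2.imread('pics/last.png');print(im[34:60,250:268].mean((1,2)).round().tolist())
for v in (38,46,47,48):print('z41',v,inv(wpix(259,v,.041,s)).round(4))
for v in (54,55,56):print('z23',v,inv(wpix(259,v,.023,s)).round(4))"
```

```text
[176.0, 177.0, 176.0, 152.0, 85.0, 56.0, 62.0, 63.0, 64.0, 65.0, 65.0, 64.0, 65.0, 65.0, 64.0, 66.0, 62.0, 61.0, 61.0, 61.0, 57.0, 52.0, 178.0, 242.0, 243.0, 240.0]
z41 38 [0.1079 0.0898]
z41 46 [0.1033 0.0898]
z41 47 [0.1027 0.0898]
z41 48 [0.1021 0.0898]
z23 54 [0.1025 0.0897]
z23 55 [0.1019 0.0897]
z23 56 [0.1013 0.0897]
```

```bash
python3 -m crank '0.0045 0 0 0 0.33;0.009 0 0 0 0.33;0.0135 0 0 0 0.33;0.018 0 0 0 0.33;0.0225 0 0 0 0.33'
python3 -m crank '0.0045 0 0 0 0.33;0.009 0 0 0 0.33;0.0135 0 0 0 0.33;0.017 0 0 0 0.33;0.02 0 0 0 0.33'
python3 -m crank '0.001 0 0 0 0.33;0.002 0 0 0 0.33;0.003 0 0 0 0.33;0.004 0 0 0 0.33;0.005 0 0 0 0.33'
python3 chk.py
python3 -c "
from h import *
s=manip.get_state();im=cv2.imread('pics/last.png');g=im[40:160,250:268].mean((1,2));i=[k+40 for k in range(120) if g[k]<80];print(i[:1],i[-1:],g[40:].round().tolist())"
```

```text
time: 14.55
tool_pos: [0.5436, 0.0573, 0.0311]
tcp_rot: [-0.0, 0.998, 0.059, -0.0]
ft_force: [-1.2, 0.7, -0.1]
gripper_width: 0.0304
grasp_force: 0.4
time: 15.05
tool_pos: [0.5634, 0.0596, 0.0311]
tcp_rot: [-0.0, 0.998, 0.059, -0.0]
ft_force: [-1.4, -0.1, -0.0]
gripper_width: 0.0304
grasp_force: 0.4
time: 15.55
tool_pos: [0.5681, 0.0602, 0.0311]
tcp_rot: [-0.0, 0.998, 0.059, -0.0]
ft_force: [-0.8, -0.1, 1.0]
gripper_width: 0.0305
grasp_force: 0.4
tcp [0.0402 0.0895] 0.0311 heading -0.0 F [-0.8 -0.1  1. ] w 0.0305
carrier [0.0724 0.0902] in tool [ 0.0322 -0.0007] [214, 144, 89, 90, 4184]
[50] [136] [163.0, 164.0, 165.0, 164.0, 166.0, 168.0, 134.0, 132.0, 166.0, 179.0, 177.0, 176.0, 177.0, 177.0, 176.0, 177.0, 178.0, 177.0, 178.0, 178.0, 178.0, 177.0, 177.0, 177.0, 178.0, 177.0, 178.0, 178.0, 178.0, 177.0, 178.0, 177.0, 177.0, 177.0, 177.0, 177.0, 175.0, 178.0, 177.0, 178.0, 179.0, 184.0, 165.0, 53.0, 63.0, 68.0, 67.0, 68.0, 67.0, 67.0, 67.0, 66.0, 67.0, 68.0, 66.0, 64.0, 47.0, 131.0, 251.0, 244.0, 240.0, 239.0, 240.0, 247.0, 208.0, 99.0, 108.0, 144.0, 93.0, 97.0, 95.0, 100.0, 138.0, 161.0, 156.0, 155.0, 154.0, 154.0, 155.0, 155.0]
```

```bash
for i in 1; do :; done
python3 -m crank '0.001 0 0 0 0.33;0.002 0 0 0 0.33;0.003 0 0 0 0.33;0.003 0 0 0 0.33'
python3 -m crank '0.0005 0 0 0 0.33;0.001 0 0 0 0.33;0.001 0 0 0 0.33'
python3 -m crank '0.0005 0 0 0 0.33;0.001 0 0 0 0.33;0.001 0 0 0 0.33'
```

```text
time: 16.0
tool_pos: [0.5713, 0.0605, 0.0312]
tcp_rot: [-0.0, 0.998, 0.059, 0.0]
ft_force: [0.2, 0.6, 0.6]
gripper_width: 0.0301
grasp_force: 0.2
time: 16.3
tool_pos: [0.5721, 0.0607, 0.0312]
tcp_rot: [-0.0, 0.998, 0.059, 0.0]
ft_force: [-1.1, 0.6, -0.3]
gripper_width: 0.0305
grasp_force: 0.3
time: 16.6
tool_pos: [0.5731, 0.0608, 0.0311]
tcp_rot: [-0.0, 0.998, 0.059, 0.0]
ft_force: [-1.0, -0.6, 0.9]
gripper_width: 0.0302
grasp_force: 0.3
```

```bash
python3 -m crank '0.0005 0 0 0 0.33;0.001 0 0 0 0.33;0.001 0 0 0 0.33' | grep -E 'pos|ft'
python3 -m crank '0.0005 0 0 0 0.33;0.001 0 0 0 0.33;0.001 0 0 0 0.33'| grep -E 'pos|ft'
python3 chk.py
python3 -c "
from h import *
im=cv2.imread('pics/last.png');g=im[110:160,250:268].mean((1,2));print(g.round().tolist())"
```

```text
tool_pos: [0.574, 0.0609, 0.0311]
ft_force: [-1.4, 0.0, -0.2]
tool_pos: [0.5748, 0.061, 0.031]
ft_force: [-1.8, -1.5, 0.5]
tcp [0.0469 0.0895] 0.031 heading -0.0 F [-1.8 -1.5  0.5] w 0.0305
carrier [0.0876 0.2566] in tool [ 0.0405 -0.1672] [0, 121, 32, 114, 2037]
carrier [0.0775 0.0902] in tool [ 0.0306 -0.0007] [214, 149, 89, 86, 4114]
[177.0, 177.0, 178.0, 178.0, 178.0, 177.0, 178.0, 177.0, 177.0, 176.0, 177.0, 177.0, 177.0, 177.0, 176.0, 176.0, 179.0, 179.0, 178.0, 178.0, 178.0, 181.0, 173.0, 109.0, 64.0, 61.0, 65.0, 65.0, 64.0, 65.0, 64.0, 65.0, 64.0, 65.0, 64.0, 64.0, 62.0, 59.0, 63.0, 103.0, 97.0, 93.0, 118.0, 161.0, 155.0, 155.0, 154.0, 154.0, 154.0, 154.0]
```

```bash
python3 -m crank '0.0005 0 0 0 0.33;0.001 0 0 0 0.33;0.001 0 0 0 0.33' | grep -E 'pos|ft'
python3 -m crank '0.0005 0 0 0 0.33;0.0005 0 0 0 0.33'| grep -E 'pos|ft'
python3 -m crank '0.0005 0 0 0 0.33;0.0005 0 0 0 0.33'| grep -E 'pos|ft'
cat > pad.py <<'E'
from h import *
im,_=manip.get_image('wrist');s=manip.get_state();g=im[110:160,250:268].mean((1,2))
k=np.argmax(g<120);e=110+k-1+(g[k-1]-120)/(g[k-1]-g[k])
print('tcp x',inv(s['tool_pos'])[0].round(4),'pad back row',round(e,2),'pad back x',inv(wpix(259,e,.041,s))[0].round(4),'F',s['ft_force'].round(1))
E
python3 pad.py
```

```text
tool_pos: [0.5756, 0.0611, 0.031]
ft_force: [-4.1, -0.0, 1.7]
tool_pos: [0.5761, 0.0612, 0.031]
ft_force: [-4.9, -1.3, 2.3]
tool_pos: [0.5765, 0.0612, 0.0309]
ft_force: [-5.3, -1.4, 2.2]
tcp x 0.0487 pad back row 133.55 pad back x 0.11 F [-5.  -1.   1.6]
```

```bash
python3 -m crank '0.0005 0 0 0 0.33;0.001 0 0 0 0.33;0.001 0 0 0 0.33' | grep -E 'pos|ft'
python3 -m crank '0.0003 0 0 0 0.33;0.0006 0 0 0 0.33;0.0006 0 0 0 0.33'| grep -E 'pos|ft'
python3 pad.py
```

```text
tool_pos: [0.5771, 0.0613, 0.0309]
ft_force: [-6.5, -1.3, 2.2]
tool_pos: [0.5774, 0.0613, 0.0308]
ft_force: [-7.6, -1.8, 2.5]
tcp x 0.0496 pad back row 133.69 pad back x 0.1108 F [-7.4 -1.1  3.8]
```

```bash
python3 -m crank '0.0004 0 0 0 0.33;0.0008 0 0 0 0.33;0.0008 0 0 0 0.33;0.0008 0 0 0 0.33'| grep -E 'pos|ft'
python3 pad.py
```

```text
tool_pos: [0.5779, 0.0614, 0.0307]
ft_force: [-8.6, -1.6, 4.8]
tcp x 0.05 pad back row 133.78 pad back x 0.1113 F [-8.8 -1.9  3.2]
```

```bash
python3 -m crank '-0.0005 0 0 0 0.33;-0.001 0 0 0 0.33;-0.0015 0 0 0 0.33;-0.002 0 0 0 0.33;-0.0025 0 0 0 0.33'| grep -E 'pos|ft'
python3 -m crank '-0.0005 0 0 0 0.33;-0.001 0 0 0 0.33;-0.0015 0 0 0 0.33;-0.0025 0 0 0 0.33;-0.004 0 0 0 0.33'| grep -E 'pos|ft'
python3 -m crank '-0.005 0 0 0 0.33;-0.01 0 0 0 0.33;-0.02 0 0 0 0.33;-0.03 0 0 0 0.33;-0.03 0 0 0 0.33'| grep -E 'pos|ft'
python3 chk.py
```

```text
tool_pos: [0.5766, 0.0612, 0.0309]
ft_force: [-4.1, -1.3, 0.0]
tool_pos: [0.5739, 0.0608, 0.0316]
ft_force: [-0.4, -0.3, -0.6]
tool_pos: [0.5414, 0.0573, 0.0308]
ft_force: [0.6, -0.9, 0.0]
tcp [0.0134 0.0897] 0.0308 heading -0.0 F [ 0.6 -0.9  0. ] w 0.0306
carrier [0.0749 0.0899] in tool [ 0.0615 -0.0002] [213, 88, 93, 92, 4946]
```

View pics/last.png

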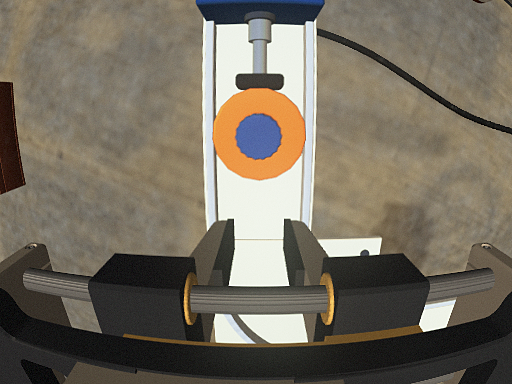

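The carrier stands against the pad, its top centred at (259,133), with the vial upright and the fingers well clear. I'll raise the tool and hand in.

```bash
python3 -m crank '0 0 -0.01 0 0.33;0 0 -0.03 0 0.33;0 0 -0.05 0 0.33;0 0 -0.06 0 0.33;0 0 -0.06 0 0.33'
python3 -c "
from bench import manip
print(manip.job_done())"
```

```text
time: 21.15
tool_pos: [0.545, 0.0571, 0.0933]
tcp_rot: [0.0, 0.998, 0.059, 0.002]
ft_force: [-0.3, 0.3, -0.8]
gripper_width: 0.0299
grasp_force: 0.0
the job is handed in; nothing more can be done
None
```

The job is handed in at about 21 s: the vial stands upright in the carrier's socket, and the carrier stands at the buffer, which I pressed to about 8.8 N (roughly 3.5–4 of its 6 mm) before slowly letting go.

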